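# Close and secure the polishing drum

### The arm

A 6-joint arm with a two-finger parallel gripper is mounted at the origin on the work surface. World frame = base frame: x ahead of the robot, y to its left, z up, the work surface at z = 0. Lengths are in mm, angles in rad, forces in N, time in s.
With the tool pointing down it reaches from about 225 to 875 mm from the base axis. Payload 3.4 kg.
Tool frame: the origin (TCP) lies midway between the tips of the shut fingers; the grasp point (between the pads) lies robot.hold_point_z behind it (robot.hold_point_z is the distance from the TCP to the grasp point, in mm); z points along the fingers, y is the line along which they close (so a half turn about z gives the same grasp; the last joint's range is limited). The gripper opens to 85 mm and grips with 20 to 120 N. Pads are 22 mm wide; open, the fingers measure 114 mm over their backs; the gripper's body (76 mm by 85 mm) begins 54 mm behind the grasp point. The pads swing forward as they close: fully open they stand 13 mm farther back than shut.
Start: joints at [0.983, 0.276, 1.505, -0, 1.361, -0.121], TCP at [258.789, 513.508, 231.328] pointing down, gripper open.
Joint ranges: [-2.89, 2.89], [-0.75, 2.08], [0.22, 2.7], [-1.18, 4.32], [0.11, 2.71], [-2.7, 2.7]. Speed limits (rad/s): [2.57, 2.57, 3.14, 3.14, 3.14, 3.14].

### API

Orientations are given as a rotation vector (axis times angle).
In Python, from station import robot, capture, cut_out gives the robot as it stands.
- The arm moves only by the tool drive_tool, never from a script. Its argument "steps" is a list of rows, each an object of numbers: "fingers": the opening, from 0 (shut) to 1 (fully open); "tx", "ty", "tz": the shift along the world's x, y, z in mm; "spin": the turn about the world's z in degrees. A call has exactly 10 rows; each row shifts and turns the commanded pose from where the row before left it; what a row does not reach is not made up. A row lasts 1/12 s, in which the tool goes at most 41.7 mm and 7.16 degrees, less where a joint would pass 70% of its speed; a pose out of reach is approached as far as the arm can. A call with a gripper value outside its range is refused whole. The fingers move at their own pace and stop on an object; "force" is the grip in N (left out, the last holds). Time passes only in rows, so rows that do not move let the fingers close, or fill a call up. It gives the time, the measured TCP pose, the force, the opening and the grip force at its end, in the units of the state.
- robot.observe(): the state, without advancing time (a new reading comes with each control period).
- capture(name): name is "scene" or "top"; returns a dict with "image" (480x640x3 uint8, red, green, blue), "range_z" (480x640 float32, mm along the optical axis (not along the pixel's ray), 0 where there is no reading), "K" (3x3 intrinsics, pixels), "R" (3x3) and "t" (3): a world point X has camera coordinates R X + t. Camera axes: x right, y down, z forward; pixel columns grow to the right and rows downward; lengths in mm; the calibration is good to about 2 mm. A picture is of the moment at which its call begins.
- robot.sign_off(): hands the job in; it is judged then, once.
Trained networks look in the newest picture that a camera, given by its name, has taken for a name from the list of things; names that differ only in an ending like _2 or _b are one class to them, and where a whole thing is asked for, a point or a joint stands for the part that bears it (a point fixed in the world has none). Each returns a list of dicts, best first, with "conf" (0 to 1); they miss things now and then, are a little off and sometimes report something else, mostly with a low value. They report only what shows in the picture. A call takes as long as a camera call. They do not tell look-alikes from the thing itself.
- cut_out(camera, thing): "region" (480x640 bool, what is visible of it) and "rect" ([centre column, centre row, width, height] in pixels, round what is visible of it).
The state is a dict: "time": time; "joint_positions": joint angles; "qvel": joint speeds; "effort": joint torques, N m; "ee_pos": TCP position; "tool_rot": TCP orientation; "contact_force": force on the tool from outside, world axes, zero at the start; "wrist_torque": the same for the moment, N m; "gripper_width": finger opening in mm; "gripper_force": force on a finger pad.
Only numpy, scipy, OpenCV 4.12 (cv2) and the standard library are available. Lean on these libraries where they do the work, as an engineer would, in place of code of your own. Each camera call takes 0.05 s, during which the arm holds its last target. There are 200 camera calls.

### The job

Close the blue polishing drum: fit the orange lid so that its two lugs go down into the two slots of the mouth, press it down against the spring and twist it clockwise (seen from above), about a quarter turn, until it stops and stays locked under the rim. Then turn the brass turnbutton on the drum clockwise by its red peg until its nose lies over the lid and it stops. Leave the other things on the bench where they are.

Things in the scene. Friction and masses are not known exactly. Their poses are not given: they have to be found in the camera images.
- lid: Round orange lid, loose, upright on the bench: disc 72 mm across, 20 mm thick; origin under its centre, z up. At the foot two equal steel lugs stick out along +x and -x: 20 mm wide (y), 7 mm high (z 0 to 7), tips 47 mm from the axis; white marks on the disc above them. The same after half a turn. 110 to 225 g.
- lid_handle (a point): Top centre of the lid's black handle, 55 mm above the lid's underside: an upright bar along the lid's x (in line with the lugs), 50 mm long, 14 mm wide (y), from z = 20 to 55 mm. Axes as the lid's.
- drum: Fixed blue polishing drum, black base 144 mm across; origin under its centre, z up. Its round mouth is 100 mm inside, 112 mm outside; an aluminium flange at z = 104 to 110 mm narrows it to 79 mm, with two open slots 26 mm wide at the drum's +x and -x (white mark on the wall top behind each). Lugs turn under the flange clockwise only, to a stop 1.40 rad (80 degrees) from the slots.
- drum_mouth (a point): Centre of the mouth at the flange's top, 110 mm above the drum's origin; axes as the drum's. The locked lid: underside at z = 97 mm above the drum's origin (the spring holds its lugs up against the flange), disc top at 117 mm.
- drum_spring (a point): Centre of the top of the round black spring plate (48 mm across) in the mouth, at z = 102 mm when free; the lid rests on it, too high to turn. It yields 9 mm at most (4 N at first, 9.4 N fully down). The lid turns once its underside is pressed below z = 97 mm; 93 mm is the lowest.
- turnbutton (a joint): Brass bar on a blue boss at the drum's +x side, 14 mm wide, 8 mm thick (z = 119.5 to 127.5 mm), on a vertical pivot. 0 = closed, at a stop: nose towards the drum's axis over the lid's edge, peg straight outward. Positive = open (anticlockwise from above), to 1.9 rad. Stays where left (0.03 N m). Passes 2.5 mm over a locked lid, strikes an unlocked one.
- turnbutton_pivot (a point): On the turnbutton's pivot axis at the bar's underside, 119.5 mm above the bench, 70 mm from the drum's axis along the drum's +x. The nose reaches 45 mm from it. Turns with the bar: its +x points to the peg, its -x to the nose.
- turnbutton_peg (a point): Top of the red peg on the turnbutton's tail, 153.5 mm above the bench: upright, round, 13 mm across, standing 26 mm above the bar, 32 mm from the pivot. Turns with the turnbutton.
- tin: Bystander: flat yellow tin with a white lid, 54 mm across, 24 mm high; origin under its centre.
- jar: Bystander: glass jar with brass cap, 64 mm across, 105 mm high; origin under its centre.
- carton: Bystander: yellow carton 75 x 50 x 35 mm; origin under its centre.
- screwdriver: Bystander: red screwdriver lying beyond the drum.
- brush: Bystander: wooden-handled brush lying at the right.
- bush: Bystander: small brass ring 36 mm across, 10 mm high; origin under its centre.
Not all that is in view belongs to the job. Of the things that look like the lid, the largest one is meant.

How it is judged:
By the outcome, as a careful person would: the job done as asked, in the order asked, and still so for the second after the job is handed in, with the robot touching nothing.
It also fails if it takes over 56 s, if anything falls off the work surface, if the arm or the gripper's body presses on something with over 40 N, if the wrist force passes 120 N, or if a joint passes its speed limit or range.

## Working session

There is one attempt and no reset: what is moved stays moved. The work goes in short steps, Python scripts to look and compute and a tool call to move; the robot and the scene stay as the last step left them, time stands still between calls to the robot, and variables do not carry over. Pictures are saved under pics/ and viewed, at most 10 in all, crops included, and the job is handed in when it is done.

Besides the shell and the picture viewer there is one more tool, called as name(argument=value, ...) on one line, values as JSON. drive_tool: Moves the arm, as the interface text tells. Its arguments: {"type":"object","properties":{"steps":{"type":"array","items":{"type":"object","properties":{"fingers":{"type":"number"},"tx":{"type":"number"},"ty":{"type":"number"},"tz":{"type":"number"},"spin":{"type":"number"}}}},"force":{"type":"number"}},"required":["steps"]}

```bash
mkdir -p pics
cat > h.py <<'E'
import numpy as np, cv2
from station import robot, capture, cut_out
def world(c,u,v,z=None):
    """pixel -> world by depth"""
    d=c["range_z"][v,u] if z is None else z
    p=np.stack([(u-c["K"][0,2])/c["K"][0,0]*d,(v-c["K"][1,2])/c["K"][1,1]*d,d],-1)
    return (p-c["t"])@c["R"]
def cloud(c,m=None):
    m=(c["range_z"]>0) if m is None else m&(c["range_z"]>0)
    v,u=np.nonzero(m); return world(c,u,v),v,u
def save(c,n): cv2.imwrite("pics/"+n,c["image"][:,:,::-1])
E
python3 - <<'E'
from h import *
print(robot.observe(), robot.hold_point_z)
for n in("scene","top"):
    c=capture(n); save(c,n+"1.png"); np.savez(n,**c)
    for t in("lid","drum","turnbutton","turnbutton_peg","lid_handle"):
        for r in cut_out(n,t):
            p,_,_=cloud(c,r["region"]); 
            if len(p): print(n,t,round(r["conf"],2),np.round(r["rect"]),np.round(np.median(p,0)),np.round(np.percentile(p,98,0)),np.round(np.percentile(p,2,0)))
E
```

```text
{'time': 0.0, 'joint_positions': array([ 9.82982612e-01,  2.76601394e-01,  1.50612777e+00,  2.23294679e-05,
        1.36065895e+00, -1.20981870e-01]), 'qvel': array([-9.95371097e-04, -2.26228458e-04,  5.91779725e-05, -1.33423590e-04,
        6.36466173e-06, -2.51124726e-04]), 'effort': array([ 5.62875684e-04, -4.16767108e+01, -2.45811385e+01, -6.50674019e-05,
        1.13140160e-02,  7.33609568e-06]), 'ee_pos': array([258.48782814, 513.05291458, 230.43817419]), 'tool_rot': array([-7.26515190e-01, -3.05576996e+00,  2.63258736e-03]), 'contact_force': array([ 0.11198948, -0.6680326 ,  0.13862098]), 'wrist_torque': array([-0.06467459,  0.04331877, -0.00749414]), 'gripper_force': 0.0, 'gripper_width': 85.3486067880186} 18.700000000000003
scene lid 0.8 [237. 228.  33.  36.] [ 450. -159.   19.] [ 476. -131.   56.] [ 408. -192.    4.]
scene lid 0.8 [190. 221.  24.  20.] [ 415. -275.   15.] [ 433. -253.   40.] [ 387. -302.   -1.]
scene lid 0.64 [278. 197.  22.  25.] [354. -64.  13.] [376. -41.  40.] [324. -88.   1.]
scene lid 0.32 [140. 242.  31.  72.] [ 495. -376.   17.] [ 561. -360.   22.] 
[... 1381 characters left out ...]
5.  23.] [841. 136.  29.] [679. 113.  13.]
top drum 0.75 [280. 267.  53.  62.] [502.  98.  91.] [575. 165. 130.] [438.  40.  23.]
top drum 0.65 [280. 168.  11.  40.] [793. 124.  24.] [836. 134.  30.] [746. 114.  17.]
top turnbutton 0.58 [294. 248.  27.  25.] [561.  65. 127.] [588. 101. 154.] [535.  35.   0.]
top turnbutton_peg 0.7 [293. 247.  30.  26.] [560.  67. 127.] [586. 101. 154.] [535.  35.   1.]
top lid_handle 0.9 [425. 313.  19.  18.] [ 406. -274.   16.] [ 430. -252.   43.] [ 384. -301.    2.]
top lid_handle 0.6 [382. 299.  28.  33.] [ 435. -159.   20.] [ 476. -127.   58.] [ 396. -197.   -2.]
top lid_handle 0.52 [342. 335.  19.  22.] [342. -63.  15.] [369. -43.  42.] [315. -83.   2.]
```

View pics/top1.png

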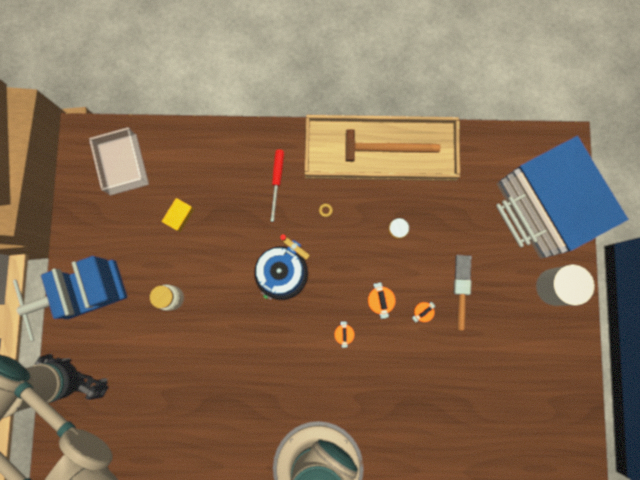

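View pics/scene1.png

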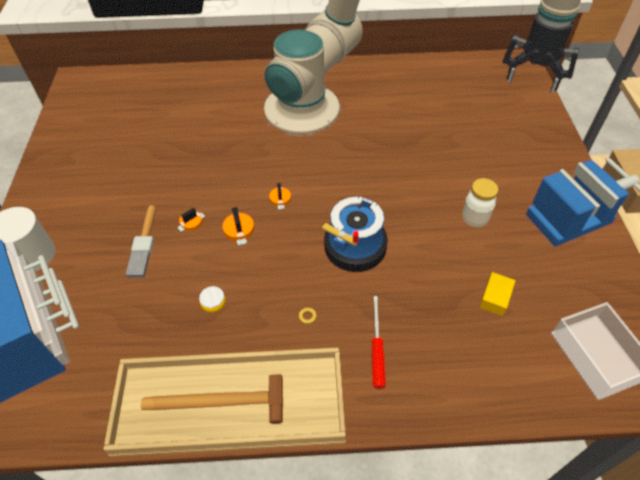

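The top view shows the lid at px (381,300), two smaller look-alikes at (425,312) and (344,334), and the drum at (280,270) with the turnbutton at (294,247). The scene view agrees, with the lid at (238,226), the drum at (356,232) and the peg at (355,238). Next I'll measure them.

```bash
cat > m.py <<'E'
from h import *
from scipy.optimize import least_squares
def circ(p):
    f=least_squares(lambda q:np.hypot(p[:,0]-q[0],p[:,1]-q[1])-q[2],[*np.median(p[:,:2],0),40],loss="soft_l1"); return f.x
def bar(p):
    r=cv2.minAreaRect(p[:,:2].astype(np.float32)); m=p[:,:2].mean(0)
    w,V=np.linalg.eigh(np.cov((p[:,:2]-m).T)); return np.round(m,1),np.round(np.degrees(np.arctan2(V[1,1],V[0,1])),1),len(p),np.round(r[0],1),np.round(r[1],1),round(r[2])
E
python3 - <<'E'
from m import *
for n in("scene","top"):
    c=dict(np.load(n+".npz")); p,v,u=cloud(c); rgb=c["image"][v,u].astype(int)
    hsv=cv2.cvtColor(c["image"],cv2.COLOR_RGB2HSV)[v,u].astype(int)
    L=(np.hypot(p[:,0]-435,p[:,1]+160)<60)
    h=L&(p[:,2]>48); print(n,"handle",bar(p[h]), np.median(p[h,2]))
    o=L&(hsv[:,0]<22)&(hsv[:,1]>180)&(hsv[:,2]>150)&(abs(p[:,2]-20)<6); print(" disc",cv2.minEnclosingCircle(p[o][:,:2].astype(np.float32)))
    w=L&(hsv[:,1]<90)&(hsv[:,2]>130)&(p[:,2]<30); print(" lugs",bar(p[w]))
    D=np.hypot(p[:,0]-505,p[:,1]-103)<110
    f=D&(abs(p[:,2]-107)<4)&(hsv[:,1]<70)&(hsv[:,2]>120);print(" flange",circ(p[f]),cv2.minEnclosingCircle(p[f][:,:2].astype(np.float32)),np.median(p[f,2]))
    for a,b in((96,103),(103,112),(112,119)):
        k=D&(p[:,2]>a)&(p[:,2]<b); print("  z",a,b,k.sum(),np.round(cv2.minEnclosingCircle(p[k][:,:2].astype(np.float32))[0],1),cv2.minEnclosingCircle(p[k][:,:2].astype(np.float32))[1])
    b=D&(p[:,2]>119)&(p[:,2]<131)&(hsv[:,1]>100)&(hsv[:,0]<40)&(hsv[:,0]>8); print(" bar",bar(p[b]))
    b=D&(p[:,2]>148)&(p[:,2]<160); print(" peg",bar(p[b]),np.median(p[b,2]))
c=dict(np.load("top.npz"))
a=cv2.resize(c["image"][225:310,235:335],(700,595),interpolation=cv2.INTER_CUBIC)
cv2.imwrite("pics/crop_t.png",a[:,:,::-1])
E
```

```text
scene handle (array([ 438.2, -162.2]), np.float64(-168.5), 109, array([ 436.5, -162.6]), array([52.6, 13.9]), 12) 53.81273707644786
 disc ((437.1742858886719, -164.51194763183594), 37.64902877807617)
 lugs (array([ 474.4, -153.9]), np.float64(136.5), 67, array([ 472.7, -154.2]), array([24.1, 21.2]), 5)
 flange [504.00480065 106.39511755  48.62101093] ((503.87384033203125, 106.33621978759766), 57.557525634765625) 108.39465386648011
  z 96 103 377 [517.1  95.6] 68.93145751953125
  z 103 112 826 [514.8  96.4] 71.97647094726562
  z 112 119 90 [520.  93.] 65.01016235351562
 bar (array([559.3,  60.3]), np.float64(51.9), 184, array([561.2,  64.9]), array([79.7, 15.3]), 53)
 peg (array([583.7,  93.9]), np.float64(163.4), 34, array([583.7,  94. ]), array([11.3, 11.3]), 29) 152.32013427419972
top handle (array([ 435.6, -161.3]), np.float64(-168.2), 109, array([ 435.7, -161.3]), array([49.6, 14.1]), 12) 54.660259096098514
 disc ((435.4488830566406, -161.68927001953125), 35.93962478637695)
 lugs (array([ 437.2, -161.9]), np.float64(-167.8), 118, array([ 435.7, -162.5]), array([98.7, 25.3]), 12)
 flange [502.56378784 106.68474466  49.61424697] ((503.1796875, 106.96957397460938), 57.04234313964844) 108.83758925766011
  z 96 103 191 [504.4 102. ] 55.024627685546875
  z 103 112 682 [512.5  98.1] 68.79203033447266
  z 112 119 160 [514.5  98.4] 69.55805969238281
 bar (array([555.8,  61. ]), np.float64(52.5), 116, array([559.1,  65.2]), array([79.4, 14.2]), 53)
 peg (array([581.3,  94.7]), np.float64(75.1), 22, array([581.7,  95.1]), array([11. , 10.9]), 62) 152.54641787811056
```

View pics/crop_t.png

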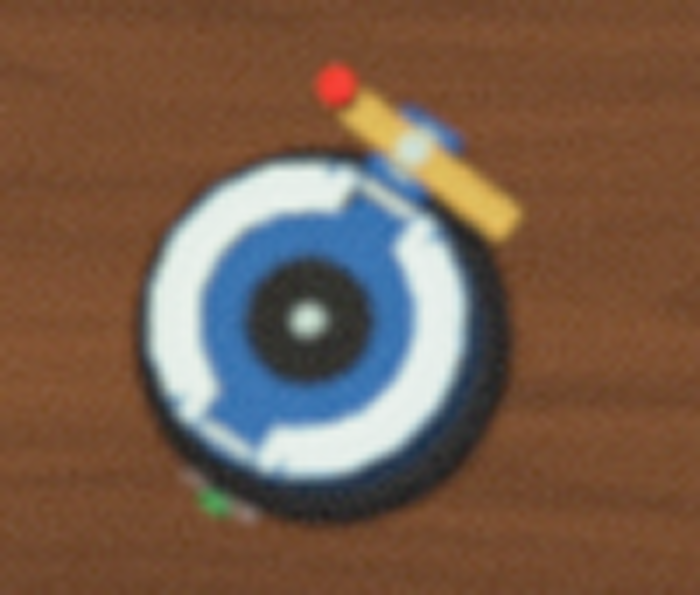

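Measured values:
- **Lid:** centre (436,-162), axis 11.7°.
- **Drum:** centre (503.3,106.6).
- **Pivot:** about (563,69), 70.5 mm from the drum axis, which matches the given 70.
- **Slots:** axis −32°.
- **Bar:** at 52.3°, so about 84° open.

The plan is to spin +38.5° to grasp, then −44° to fit and −80° to lock, which keeps joint 6 within range.

drive_tool(steps=[{"fingers": 1,"tx": 8.9,"ty": -33.75,"spin": 1.93},{"tx": 8.9,"ty": -33.75,"spin": 1.93},{"tx": 8.9,"ty": -33.75,"spin": 1.93},{"tx": 8.9,"ty": -33.75,"spin": 1.93},{"tx": 8.9,"ty": -33.75,"spin": 1.93},{"tx": 8.9,"ty": -33.75,"spin": 1.93},{"tx": 8.9,"ty": -33.75,"spin": 1.93},{"tx": 8.9,"ty": -33.75,"spin": 1.93},{"tx": 8.9,"ty": -33.75,"spin": 1.93},{"tx": 8.9,"ty": -33.75,"spin": 1.93}], force=60)

```text
invalid input
```

drive_tool(steps=[{"tx": 8.9,"ty": -33.75,"tz": -10,"spin": 1.93},{"tx": 8.9,"ty": -33.75,"tz": -10,"spin": 1.93},{"tx": 8.9,"ty": -33.75,"tz": -10,"spin": 1.93},{"tx": 8.9,"ty": -33.75,"tz": -10,"spin": 1.93},{"tx": 8.9,"ty": -33.75,"tz": -10,"spin": 1.93},{"tx": 8.9,"ty": -33.75,"tz": -10,"spin": 1.93},{"tx": 8.9,"ty": -33.75,"tz": -10,"spin": 1.93},{"tx": 8.9,"ty": -33.75,"tz": -10,"spin": 1.93},{"tx": 8.9,"ty": -33.75,"tz": -10,"spin": 1.93},{"tx": 8.9,"ty": -33.75,"tz": -10,"spin": 1.93}])

```text
invalid input
```

drive_tool(steps=[{},{},{},{},{},{},{},{},{},{}])

```text
invalid input
```

drive_tool(steps=[{"fingers": 1,"tx": 8.9,"ty": -33.75,"tz": 0,"spin": 1.93},{"fingers": 1,"tx": 8.9,"ty": -33.75,"tz": 0,"spin": 1.93},{"fingers": 1,"tx": 8.9,"ty": -33.75,"tz": 0,"spin": 1.93},{"fingers": 1,"tx": 8.9,"ty": -33.75,"tz": 0,"spin": 1.93},{"fingers": 1,"tx": 8.9,"ty": -33.75,"tz": 0,"spin": 1.93},{"fingers": 1,"tx": 8.9,"ty": -33.75,"tz": 0,"spin": 1.93},{"fingers": 1,"tx": 8.9,"ty": -33.75,"tz": 0,"spin": 1.93},{"fingers": 1,"tx": 8.9,"ty": -33.75,"tz": 0,"spin": 1.93},{"fingers": 1,"tx": 8.9,"ty": -33.75,"tz": 0,"spin": 1.93},{"fingers": 1,"tx": 8.9,"ty": -33.75,"tz": 0,"spin": 1.93}], force=60)

```text
time: 1.43
ee_pos: [347.8, 174.5, 231.6]
tool_rot: [0.2, 3.134, 0.001]
contact_force: [1.5, 0.3, 0.4]
gripper_width: 85.2
gripper_force: 0.0
```

drive_tool(steps=[{"fingers": 1,"tx": 8.9,"ty": -33.75,"tz": -10,"spin": 1.93},{"fingers": 1,"tx": 8.9,"ty": -33.75,"tz": -10,"spin": 1.93},{"fingers": 1,"tx": 8.9,"ty": -33.75,"tz": -10,"spin": 1.93},{"fingers": 1,"tx": 8.9,"ty": -33.75,"tz": -10,"spin": 1.93},{"fingers": 1,"tx": 8.9,"ty": -33.75,"tz": -10,"spin": 1.93},{"fingers": 1,"tx": 8.9,"ty": -33.75,"tz": -10,"spin": 1.93},{"fingers": 1,"tx": 8.9,"ty": -33.75,"tz": -10,"spin": 1.93},{"fingers": 1,"tx": 8.9,"ty": -33.75,"tz": -10,"spin": 1.93},{"fingers": 1,"tx": 8.9,"ty": -33.75,"tz": -10,"spin": 1.93},{"fingers": 1,"tx": 8.9,"ty": -33.75,"tz": -10,"spin": 1.93}])

```text
time: 2.27
ee_pos: [437.0, -163.4, 131.1]
tool_rot: [-0.326, 3.124, -0.0]
contact_force: [0.6, 0.7, -0.7]
gripper_width: 85.3
gripper_force: 0.0
```

drive_tool(steps=[{"fingers": 1,"tx": 0,"ty": 0,"tz": -20,"spin": 0},{"fingers": 1,"tx": 0,"ty": 0,"tz": -20,"spin": 0},{"fingers": 1,"tx": 0,"ty": 0,"tz": 0,"spin": 0},{"fingers": 1,"tx": 0,"ty": 0,"tz": 0,"spin": 0},{"fingers": 1,"tx": 0,"ty": 0,"tz": 0,"spin": 0},{"fingers": 1,"tx": 0,"ty": 0,"tz": 0,"spin": 0},{"fingers": 1,"tx": 0,"ty": 0,"tz": 0,"spin": 0},{"fingers": 1,"tx": 0,"ty": 0,"tz": 0,"spin": 0},{"fingers": 1,"tx": 0,"ty": 0,"tz": 0,"spin": 0},{"fingers": 1,"tx": 0,"ty": 0,"tz": 0,"spin": 0}])

```text
time: 3.1
ee_pos: [437.0, -161.4, 91.8]
tool_rot: [-0.325, 3.124, -0.001]
contact_force: [-0.3, 0.4, 0.4]
gripper_width: 85.2
gripper_force: 0.0
```

drive_tool(steps=[{"fingers": 1,"tx": 0,"ty": 0,"tz": -15,"spin": 0},{"fingers": 1,"tx": 0,"ty": 0,"tz": -15,"spin": 0},{"fingers": 1,"tx": 0,"ty": 0,"tz": -15,"spin": 0},{"fingers": 1,"tx": 0,"ty": 0,"tz": -12,"spin": 0},{"fingers": 1,"tx": 0,"ty": 0,"tz": -9,"spin": 0},{"fingers": 1,"tx": 0,"ty": 0,"tz": 0,"spin": 0},{"fingers": 0.5,"tx": 0,"ty": 0,"tz": 0,"spin": 0},{"fingers": 0,"tx": 0,"ty": 0,"tz": 0,"spin": 0},{"fingers": 0,"tx": 0,"ty": 0,"tz": 0,"spin": 0},{"fingers": 0,"tx": 0,"ty": 0,"tz": 0,"spin": 0}], force=60)

```text
time: 3.93
ee_pos: [437.3, -161.8, 26.0]
tool_rot: [-0.324, 3.123, -0.001]
contact_force: [0.3, -0.4, -0.4]
gripper_width: 38.5
gripper_force: 0.0
```

drive_tool(steps=[{"fingers": 0,"tx": 0,"ty": 0,"tz": 0,"spin": 0},{"fingers": 0,"tx": 0,"ty": 0,"tz": 0,"spin": 0},{"fingers": 0,"tx": 0,"ty": 0,"tz": 0,"spin": 0},{"fingers": 0,"tx": 0,"ty": 0,"tz": 0,"spin": 0},{"fingers": 0,"tx": 0,"ty": 0,"tz": 0,"spin": 0},{"fingers": 0,"tx": 0,"ty": 0,"tz": 0,"spin": 0},{"fingers": 0,"tx": 0,"ty": 0,"tz": 0,"spin": 0},{"fingers": 0,"tx": 0,"ty": 0,"tz": 0,"spin": 0},{"fingers": 0,"tx": 0,"ty": 0,"tz": 0,"spin": 0},{"fingers": 0,"tx": 0,"ty": 0,"tz": 0,"spin": 0}])

```text
time: 4.77
ee_pos: [437.3, -161.7, 25.9]
tool_rot: [-0.324, 3.124, -0.001]
contact_force: [-0.9, 0.8, 6.1]
gripper_width: 13.0
gripper_force: 59.4
```

drive_tool(steps=[{"fingers": 0,"tx": 0,"ty": 0,"tz": 5,"spin": 0},{"fingers": 0,"tx": 0,"ty": 0,"tz": 10,"spin": 0},{"fingers": 0,"tx": 0,"ty": 0,"tz": 20,"spin": 0},{"fingers": 0,"tx": 0,"ty": 0,"tz": 25,"spin": 0},{"fingers": 0,"tx": 0,"ty": 0,"tz": 25,"spin": 0},{"fingers": 0,"tx": 0,"ty": 0,"tz": 25,"spin": 0},{"fingers": 0,"tx": 0,"ty": 0,"tz": 25,"spin": 0},{"fingers": 0,"tx": 0,"ty": 0,"tz": 20,"spin": 0},{"fingers": 0,"tx": 0,"ty": 0,"tz": 10,"spin": 0},{"fingers": 0,"tx": 0,"ty": 0,"tz": 5,"spin": 0}])

```text
time: 5.6
ee_pos: [437.1, -161.7, 196.6]
tool_rot: [-0.324, 3.123, -0.002]
contact_force: [0.0, 0.5, -2.0]
gripper_width: 13.0
gripper_force: 58.6
```

drive_tool(steps=[{"fingers": 0,"tx": 3,"ty": 12,"tz": 0,"spin": -3.4},{"fingers": 0,"tx": 6,"ty": 24,"tz": 0,"spin": -4.8},{"fingers": 0,"tx": 7,"ty": 30,"tz": 0,"spin": -4.8},{"fingers": 0,"tx": 8,"ty": 32,"tz": 0,"spin": -4.8},{"fingers": 0,"tx": 9,"ty": 36,"tz": 0,"spin": -4.8},{"fingers": 0,"tx": 9,"ty": 36,"tz": 0,"spin": -4.8},{"fingers": 0,"tx": 8,"ty": 32,"tz": 0,"spin": -4.8},{"fingers": 0,"tx": 7,"ty": 30,"tz": 0,"spin": -4.8},{"fingers": 0,"tx": 6,"ty": 24,"tz": 0,"spin": -4.8},{"fingers": 0,"tx": 3,"ty": 12,"tz": 0,"spin": -2.2}])

```text
time: 6.43
ee_pos: [502.2, 109.5, 193.5]
tool_rot: [-0.87, -3.015, -0.001]
contact_force: [-0.3, -0.1, -1.2]
gripper_width: 13.0
gripper_force: 58.7
```

Run:
```python
from m import *
o=robot.observe(); print(np.round(o["ee_pos"],1),np.round(o["tool_rot"],3),o["gripper_width"],np.round(o["contact_force"],1))
for n in("scene","top"):
    c=capture(n); np.savez(n+"2",**c)
    for r in cut_out(n,"lid"):
        p,v,u=cloud(c,r["region"]); print(n,round(r["conf"],2),np.round(r["rect"]),np.round(np.median(p,0)))
    p,v,u=cloud(c); hsv=cv2.cvtColor(c["image"],cv2.COLOR_RGB2HSV)[v,u].astype(int)
    L=(np.hypot(p[:,0]-504,p[:,1]-107)<60)&(p[:,2]>150)
    q=L&(hsv[:,0]<22)&(hsv[:,1]>180)&(hsv[:,2]>120)&(p[:,2]<195)
    print(q.sum(), cv2.minEnclosingCircle(p[q][:,:2].astype(np.float32)),np.round(np.percentile(p[q,2],[5,50,95])))
    w=L&(hsv[:,1]<70)&(hsv[:,2]>140)&(p[:,2]<195); print(" lugs",bar(p[w]) if w.sum()>3 else 0)
    if n=="scene":
        cv2.imwrite("pics/s2.png",cv2.resize(c["image"][150:300,270:450],(720,600),interpolation=cv2.INTER_CUBIC)[:,:,::-1])
```

```text
[502.2 109.5 193.5] [-8.700e-01 -3.015e+00 -1.000e-03] 13.00083293596783 [-0.3 -0.1 -1.2]
scene 0.91 [276. 196.  24.  26.] [354. -64.  13.]
scene 0.79 [361. 196.  37.  37.] [522. 101. 186.]
scene 0.64 [188. 221.  25.  23.] [ 416. -274.   14.]
508 ((504.70257568359375, 108.16239166259766), 36.76749038696289) [177. 186. 189.]
 lugs (array([533.6,  92.2]), np.float64(92.7), 81, array([531.5, 104.5]), array([65. , 30.7]), 80)
top 0.73 [347. 335.  20.  23.] [345. -63.  15.]
top 0.73 [423. 312.  25.  19.] [ 406. -273.   14.]
35 ((473.2157287597656, 104.89691162109375), 10.44372844696045) [185. 189. 193.]
 lugs (array([466.8, 129.4]), np.float64(64.4), 53, array([468.3, 129.4]), array([19.4, 16.4]), 58)
```

View pics/s2.png

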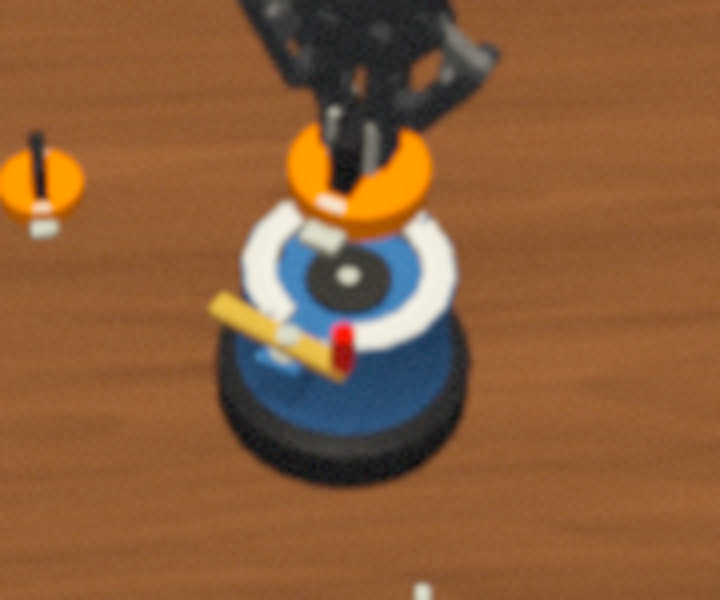

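The scene crop shows the lid held level above the mouth, with its lug at (322,236) pointing to the pivot-side slot at (290,300). I'll correct by a couple of mm and descend.

drive_tool(steps=[{"fingers": 0,"tx": 0,"ty": 0,"tz": -10,"spin": 0},{"fingers": 0,"tx": 0,"ty": 0,"tz": -16,"spin": 0},{"fingers": 0,"tx": 0,"ty": 0,"tz": -12,"spin": 0},{"fingers": 0,"tx": 0,"ty": 0,"tz": -6,"spin": 0},{"fingers": 0,"tx": 0,"ty": 0,"tz": 0,"spin": 0},{"fingers": 0,"tx": 0,"ty": 0,"tz": 0,"spin": 0},{"fingers": 0,"tx": 0,"ty": 0,"tz": 0,"spin": 0},{"fingers": 0,"tx": 0,"ty": 0,"tz": 0,"spin": 0},{"fingers": 0,"tx": 0,"ty": 0,"tz": 0,"spin": 0},{"fingers": 0,"tx": 0,"ty": 0,"tz": 0,"spin": 0}])

```text
time: 7.47
ee_pos: [503.1, 106.5, 151.9]
tool_rot: [0.869, 3.018, 0.001]
contact_force: [-0.1, 0.5, -1.3]
gripper_width: 13.0
gripper_force: 58.8
```

Run:
```python
from m import *
o=robot.observe(); print(np.round(o["ee_pos"],1),np.round(o["tool_rot"],3))
c=capture("scene"); p,v,u=cloud(c); hsv=cv2.cvtColor(c["image"],cv2.COLOR_RGB2HSV)[v,u].astype(int)
q=(np.hypot(p[:,0]-504,p[:,1]-107)<60)&(p[:,2]>126)&(hsv[:,0]<22)&(hsv[:,1]>180)&(hsv[:,2]>120)&(p[:,2]<160)
print(np.round(np.percentile(p[q,2],[5,50,95])),circ(p[q&(p[:,2]>140)]),cv2.minEnclosingCircle(p[q&(p[:,2]>140)][:,:2].astype(np.float32)))
q=q&(p[:,2]>142); A=np.c_[p[q][:,:2]-[504,107],np.ones(q.sum())]; print(np.linalg.lstsq(A,p[q,2],rcond=None)[0])
cv2.imwrite("pics/s3.png",cv2.resize(c["image"][150:300,270:450],(720,600),interpolation=cv2.INTER_CUBIC)[:,:,::-1])
```

```text
[503.1 106.5 151.9] [8.690e-01 3.018e+00 1.000e-03]
[133. 145. 149.] [502.29137144 105.71400724  28.40631127] ((503.6632080078125, 105.22635650634766), 36.88307189941406)
[ 6.27215138e-03 -6.66306814e-03  1.45339740e+02]
```

View pics/s3.png

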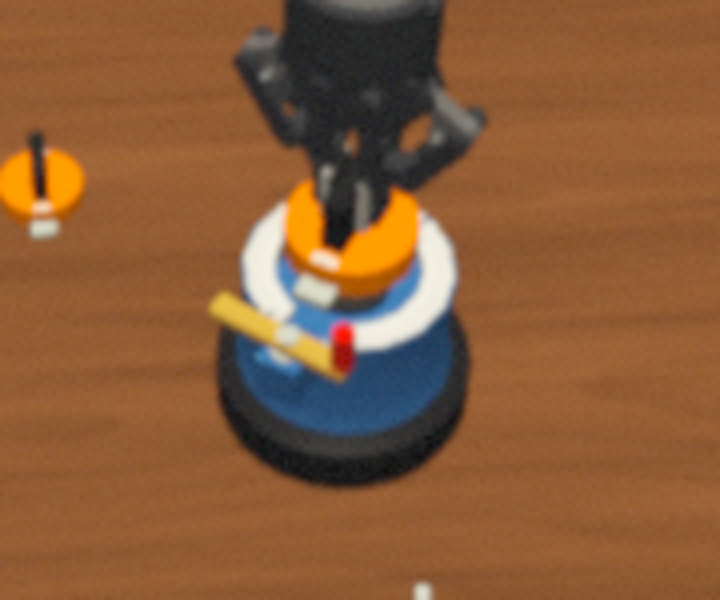

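The lid is level over the mouth, and its lug at (317,291) lines up with the slot at (300,310). I'll lower it into the slots.

drive_tool(steps=[{"fingers": 0,"tx": 0.8,"ty": 0.3,"tz": -3,"spin": 0},{"fingers": 0,"tx": 0,"ty": 0,"tz": -4,"spin": 0},{"fingers": 0,"tx": 0,"ty": 0,"tz": -4,"spin": 0},{"fingers": 0,"tx": 0,"ty": 0,"tz": -4,"spin": 0},{"fingers": 0,"tx": 0,"ty": 0,"tz": -3,"spin": 0},{"fingers": 0,"tx": 0,"ty": 0,"tz": -3,"spin": 0},{"fingers": 0,"tx": 0,"ty": 0,"tz": -2,"spin": 0},{"fingers": 0,"tx": 0,"ty": 0,"tz": 0,"spin": 0},{"fingers": 0,"tx": 0,"ty": 0,"tz": 0,"spin": 0},{"fingers": 0,"tx": 0,"ty": 0,"tz": 0,"spin": 0}])

```text
time: 8.35
ee_pos: [503.7, 106.8, 128.4]
tool_rot: [0.87, 3.018, 0.0]
contact_force: [0.1, 0.3, -2.4]
gripper_width: 13.1
gripper_force: 58.9
```

drive_tool(steps=[{"fingers": 0,"tx": 0,"ty": 0,"tz": -2,"spin": 0},{"fingers": 0,"tx": 0,"ty": 0,"tz": -2,"spin": 0},{"fingers": 0,"tx": 0,"ty": 0,"tz": -2,"spin": 0},{"fingers": 0,"tx": 0,"ty": 0,"tz": -1.5,"spin": 0},{"fingers": 0,"tx": 0,"ty": 0,"tz": 0,"spin": 0},{"fingers": 0,"tx": 0,"ty": 0,"tz": 0,"spin": 0},{"fingers": 0,"tx": 0,"ty": 0,"tz": 0,"spin": 0},{"fingers": 0,"tx": 0,"ty": 0,"tz": 0,"spin": 0},{"fingers": 0,"tx": 0,"ty": 0,"tz": 0,"spin": 0},{"fingers": 0,"tx": 0,"ty": 0,"tz": 0,"spin": 0}])

```text
time: 9.18
ee_pos: [504.0, 106.9, 121.6]
tool_rot: [0.869, 3.018, 0.001]
contact_force: [-1.0, 0.1, 5.9]
gripper_width: 12.8
gripper_force: 59.8
```

drive_tool(steps=[{"fingers": 0,"tx": 0,"ty": 0,"tz": -0.8,"spin": 0},{"fingers": 0,"tx": 0,"ty": 0,"tz": 0,"spin": -3},{"fingers": 0,"tx": 0,"ty": 0,"tz": 0,"spin": -4},{"fingers": 0,"tx": 0,"ty": 0,"tz": 0,"spin": -4},{"fingers": 0,"tx": 0,"ty": 0,"tz": 0,"spin": -4},{"fingers": 0,"tx": 0,"ty": 0,"tz": 0,"spin": -4},{"fingers": 0,"tx": 0,"ty": 0,"tz": 0,"spin": -4},{"fingers": 0,"tx": 0,"ty": 0,"tz": 0,"spin": -4},{"fingers": 0,"tx": 0,"ty": 0,"tz": 0,"spin": -4},{"fingers": 0,"tx": 0,"ty": 0,"tz": 0,"spin": -4}])

```text
time: 10.02
ee_pos: [504.7, 106.7, 121.0]
tool_rot: [1.74, 2.613, 0.002]
contact_force: [-0.3, 0.3, 5.7]
gripper_width: 13.1
gripper_force: 59.9
```

```bash
python3 -c "
from h import *
o=robot.observe();print(np.round(o['wrist_torque'],2),np.round(o['contact_force'],1),o['joint_positions'])"
```

```text
[-0.18  0.09  0.08] [-0.3  0.3  5.7] [ 7.36640502e-02  2.75608960e-01  1.80220058e+00 -5.40498408e-04
  1.06100484e+00 -3.21852005e-01]
```

drive_tool(steps=[{"fingers": 0,"tx": 0,"ty": 0,"tz": 0,"spin": -4},{"fingers": 0,"tx": 0,"ty": 0,"tz": 0,"spin": -4},{"fingers": 0,"tx": 0,"ty": 0,"tz": 0,"spin": -4},{"fingers": 0,"tx": 0,"ty": 0,"tz": 0,"spin": -4},{"fingers": 0,"tx": 0,"ty": 0,"tz": 0,"spin": -4},{"fingers": 0,"tx": 0,"ty": 0,"tz": 0,"spin": -4},{"fingers": 0,"tx": 0,"ty": 0,"tz": 0,"spin": -4},{"fingers": 0,"tx": 0,"ty": 0,"tz": 0,"spin": -4},{"fingers": 0,"tx": 0,"ty": 0,"tz": 0,"spin": -4},{"fingers": 0,"tx": 0,"ty": 0,"tz": 0,"spin": -4}])

```text
time: 10.85
ee_pos: [504.7, 106.6, 121.0]
tool_rot: [2.529, 1.86, 0.003]
contact_force: [1.1, -0.5, 5.5]
gripper_width: 12.9
gripper_force: 59.9
```

drive_tool(steps=[{"fingers": 0,"tx": 0,"ty": 0,"tz": 0,"spin": -2},{"fingers": 0,"tx": 0,"ty": 0,"tz": 0,"spin": -2},{"fingers": 0,"tx": 0,"ty": 0,"tz": 0,"spin": -2},{"fingers": 0,"tx": 0,"ty": 0,"tz": 0,"spin": -1},{"fingers": 0,"tx": 0,"ty": 0,"tz": 0,"spin": 0},{"fingers": 0,"tx": 0,"ty": 0,"tz": 0,"spin": 0},{"fingers": 0,"tx": 0,"ty": 0,"tz": 0,"spin": 0},{"fingers": 0,"tx": 0,"ty": 0,"tz": 0,"spin": 0},{"fingers": 0,"tx": 0,"ty": 0,"tz": 0,"spin": 0},{"fingers": 0,"tx": 0,"ty": 0,"tz": 0,"spin": 0}])

```text
time: 11.68
ee_pos: [502.9, 107.8, 120.8]
tool_rot: [-2.634, -1.71, -0.0]
contact_force: [-3.5, 2.1, 8.2]
gripper_width: 13.2
gripper_force: 60.8
```

```bash
python3 -c "
from h import *
o=robot.observe();print(np.round(o['wrist_torque'],2),np.round(o['contact_force'],1),o['joint_positions'])"
```

```text
[0.57 0.56 0.79] [-3.5  2.1  8.2] [7.47970902e-02 2.75122522e-01 1.80329051e+00 1.48417125e-03
 1.06371349e+00 4.93161310e-01]
```

The torque has risen and the turn is about 81°, so the lid is at the stop. I'll ease off, let the lugs seat, and open the gripper only a little.

drive_tool(steps=[{"fingers": 0,"tx": 0,"ty": 0,"tz": 1,"spin": 0},{"fingers": 0,"tx": 0,"ty": 0,"tz": 1,"spin": 0.5},{"fingers": 0,"tx": 0,"ty": 0,"tz": 0,"spin": 0.5},{"fingers": 0.35,"tx": 0,"ty": 0,"tz": 0,"spin": 0},{"fingers": 0.35,"tx": 0,"ty": 0,"tz": 0,"spin": 0},{"fingers": 0.35,"tx": 0,"ty": 0,"tz": 0,"spin": 0},{"fingers": 0.35,"tx": 0,"ty": 0,"tz": 0,"spin": 0},{"fingers": 0.35,"tx": 0,"ty": 0,"tz": 0,"spin": 0},{"fingers": 0.35,"tx": 0,"ty": 0,"tz": 0,"spin": 0},{"fingers": 0.35,"tx": 0,"ty": 0,"tz": 0,"spin": 0}])

```text
time: 12.52
ee_pos: [503.7, 106.6, 122.0]
tool_rot: [2.622, 1.73, -0.0]
contact_force: [0.1, -0.1, 0.0]
gripper_width: 30.0
gripper_force: 0.0
```

drive_tool(steps=[{"fingers": 0.35,"tx": 0,"ty": 0,"tz": 8,"spin": 0},{"fingers": 0.35,"tx": 0,"ty": 0,"tz": 10,"spin": 0},{"fingers": 0.35,"tx": 0,"ty": 0,"tz": 12,"spin": 0},{"fingers": 0.35,"tx": 0,"ty": 0,"tz": 15,"spin": 0},{"fingers": 0.35,"tx": 0,"ty": 0,"tz": 15,"spin": 0},{"fingers": 0.35,"tx": 0,"ty": 0,"tz": 10,"spin": 0},{"fingers": 0.2,"tx": 0,"ty": 10,"tz": 0,"spin": 0},{"fingers": 0,"tx": 0,"ty": 30,"tz": 0,"spin": 0},{"fingers": 0,"tx": 0,"ty": 30,"tz": 0,"spin": 0},{"fingers": 0,"tx": 0,"ty": 20,"tz": 0,"spin": 0}])

```text
time: 13.35
ee_pos: [503.1, 199.4, 191.9]
tool_rot: [-2.621, -1.73, -0.001]
contact_force: [-0.4, 0.0, -0.1]
gripper_width: -0.0
gripper_force: 0.0
```

Run:
```python
from m import *
for n in("scene","top"):
    c=capture(n); p,v,u=cloud(c); hsv=cv2.cvtColor(c["image"],cv2.COLOR_RGB2HSV)[v,u].astype(int)
    D=np.hypot(p[:,0]-503,p[:,1]-107)<36
    q=D&(hsv[:,0]<22)&(hsv[:,1]>180)&(hsv[:,2]>120)&(p[:,2]>90)&(p[:,2]<130)
    print(n,q.sum(),"disc z",np.round(np.percentile(p[q,2],[5,50,95]),1))
    h=D&(p[:,2]>143)&(p[:,2]<160)&(hsv[:,2]<90); print(" handle",bar(p[h]) if h.sum()>5 else 0)
    D=np.hypot(p[:,0]-563,p[:,1]-69)<60
    b=D&(p[:,2]>119)&(p[:,2]<131)&(hsv[:,1]>100)&(hsv[:,0]<40)&(hsv[:,0]>16); print(" bar",bar(p[b]))
    b=D&(p[:,2]>146)&(p[:,2]<160)&(hsv[:,1]>150); print(" peg",bar(p[b]) if b.sum()>5 else 0)
    if n=="scene": cv2.imwrite("pics/s4.png",cv2.resize(c["image"][150:300,270:450],(720,600),interpolation=cv2.INTER_CUBIC)[:,:,::-1])
```

```text
scene 337 disc z [112.6 116.1 120.3]
 handle (array([508.1, 108.7]), np.float64(68.4), 146, array([506.1, 109.8]), array([45.9, 16.7]), 64)
 bar (array([557.1,  60.2]), np.float64(54.9), 179, array([539. ,  77.3]), array([74.9, 65.8]), 52)
 peg (array([583.8,  93.6]), np.float64(-173.8), 30, array([582.6,  93.8]), array([ 8.3, 12.9]), 84)
top 382 disc z [113.3 117.  121.7]
 handle (array([502.9, 107.5]), np.float64(66.5), 69, array([502.8, 107.6]), array([45.7,  8.7]), 67)
 bar (array([555.4,  60.5]), np.float64(52.7), 118, array([557.9,  63.4]), array([73.8, 14. ]), 53)
 peg (array([581.1,  94.7]), np.float64(86.2), 24, array([581.2,  95.2]), array([12.2, 10.5]), 88)
```

View pics/s4.png

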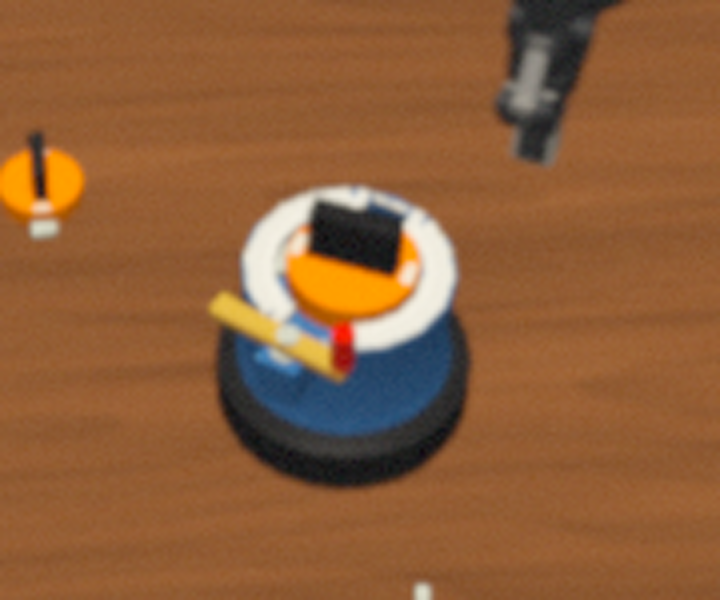

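The lid is locked: disc top at 117 mm and handle at 67°, against an expected 68°. The crop shows the handle at (355,240) and the peg at (343,345). Next I'll grasp the peg, which is at about (582.3,94.3).

drive_tool(steps=[{"fingers": 0.5,"tx": 9.8,"ty": -12.8,"tz": 0,"spin": -1.8},{"fingers": 0.5,"tx": 9.8,"ty": -12.8,"tz": 0,"spin": -1.8},{"fingers": 0.5,"tx": 9.8,"ty": -12.8,"tz": 0,"spin": -1.8},{"fingers": 0.5,"tx": 9.8,"ty": -12.8,"tz": 0,"spin": -1.8},{"fingers": 0.5,"tx": 9.8,"ty": -12.8,"tz": 0,"spin": -1.8},{"fingers": 0.5,"tx": 9.8,"ty": -12.8,"tz": 0,"spin": -1.8},{"fingers": 0.5,"tx": 9.8,"ty": -12.8,"tz": 0,"spin": -1.8},{"fingers": 0.5,"tx": 9.8,"ty": -12.8,"tz": 0,"spin": -1.8},{"fingers": 0.5,"tx": 0,"ty": 0,"tz": 0,"spin": 0},{"fingers": 0.5,"tx": 0,"ty": 0,"tz": 0,"spin": 0}], force=25)

```text
time: 14.28
ee_pos: [582.4, 93.6, 191.7]
tool_rot: [-2.819, -1.385, 0.001]
contact_force: [-0.5, -0.2, -1.1]
gripper_width: 42.5
gripper_force: 0.0
```

drive_tool(steps=[{"fingers": 0.5,"tx": 0,"ty": 0,"tz": -12,"spin": 0},{"fingers": 0.5,"tx": 0,"ty": 0,"tz": -12,"spin": 0},{"fingers": 0.5,"tx": 0,"ty": 0,"tz": -8,"spin": 0},{"fingers": 0.5,"tx": 0,"ty": 0,"tz": 0,"spin": 0},{"fingers": 0.5,"tx": 0,"ty": 0,"tz": 0,"spin": 0},{"fingers": 0.5,"tx": 0,"ty": 0,"tz": 0,"spin": 0},{"fingers": 0.5,"tx": 0,"ty": 0,"tz": 0,"spin": 0},{"fingers": 0.5,"tx": 0,"ty": 0,"tz": 0,"spin": 0},{"fingers": 0.5,"tx": 0,"ty": 0,"tz": 0,"spin": 0},{"fingers": 0.5,"tx": 0,"ty": 0,"tz": 0,"spin": 0}])

```text
time: 15.12
ee_pos: [582.1, 94.5, 160.4]
tool_rot: [2.818, 1.388, 0.001]
contact_force: [-0.1, -0.6, -0.5]
gripper_width: 42.5
gripper_force: 0.0
```

Well placed. I'll go down 28 mm and close.

drive_tool(steps=[{"fingers": 0.5,"tx": 0,"ty": 0,"tz": -10,"spin": 0},{"fingers": 0.5,"tx": 0,"ty": 0,"tz": -10,"spin": 0},{"fingers": 0.5,"tx": 0,"ty": 0,"tz": -7.5,"spin": 0},{"fingers": 0.5,"tx": 0,"ty": 0,"tz": 0,"spin": 0},{"fingers": 0,"tx": 0,"ty": 0,"tz": 0,"spin": 0},{"fingers": 0,"tx": 0,"ty": 0,"tz": 0,"spin": 0},{"fingers": 0,"tx": 0,"ty": 0,"tz": 0,"spin": 0},{"fingers": 0,"tx": 0,"ty": 0,"tz": 0,"spin": 0},{"fingers": 0,"tx": 0,"ty": 0,"tz": 0,"spin": 0},{"fingers": 0,"tx": 0,"ty": 0,"tz": 0,"spin": 0}], force=25)

```text
time: 15.95
ee_pos: [582.1, 94.6, 132.7]
tool_rot: [2.818, 1.388, 0.001]
contact_force: [-0.0, 1.4, -1.1]
gripper_width: 11.7
gripper_force: 24.4
```

Run:
```python
from h import *
o=robot.observe();print(np.round(o['ee_pos'],1),o['gripper_width'],np.round(o['wrist_torque'],2),np.round(o['contact_force'],1),o['joint_positions'])
a=np.radians(52.3-np.linspace(0,86.5,18)); P=32*np.c_[np.cos(a),np.sin(a)]; print(np.round(np.diff(P,axis=0),1).tolist())
```

```text
[582.1  94.6 132.7] 11.679602999487063 [ 0.15 -0.03  0.04] [-0.   1.4 -1.1] [4.29705340e-02 3.66973614e-01 1.62538872e+00 2.23485177e-04
 1.14872186e+00 6.98246625e-01]
[[2.2, -1.8], [2.0, -2.0], [1.8, -2.2], [1.6, -2.3], [1.4, -2.5], [1.2, -2.6], [0.9, -2.7], [0.7, -2.8], [0.4, -2.8], [0.2, -2.8], [-0.1, -2.8], [-0.3, -2.8], [-0.6, -2.8], [-0.8, -2.7], [-1.0, -2.6], [-1.3, -2.5], [-1.5, -2.4]]
```

drive_tool(steps=[{"fingers": 0,"tx": 2.2,"ty": -1.8,"tz": 0,"spin": -5.1},{"fingers": 0,"tx": 2.0,"ty": -2.0,"tz": 0,"spin": -5.1},{"fingers": 0,"tx": 1.8,"ty": -2.2,"tz": 0,"spin": -5.1},{"fingers": 0,"tx": 1.6,"ty": -2.3,"tz": 0,"spin": -5.1},{"fingers": 0,"tx": 1.4,"ty": -2.5,"tz": 0,"spin": -5.1},{"fingers": 0,"tx": 1.2,"ty": -2.6,"tz": 0,"spin": -5.1},{"fingers": 0,"tx": 0.9,"ty": -2.7,"tz": 0,"spin": -5.1},{"fingers": 0,"tx": 0.7,"ty": -2.8,"tz": 0,"spin": -5.1},{"fingers": 0,"tx": 0.4,"ty": -2.8,"tz": 0,"spin": -5.1},{"fingers": 0,"tx": 0.2,"ty": -2.8,"tz": 0,"spin": -5.1}])

```text
time: 16.78
ee_pos: [593.7, 70.0, 132.6]
tool_rot: [-3.141, -0.033, 0.002]
contact_force: [-1.3, 0.6, 0.6]
gripper_width: 11.6
gripper_force: 24.5
```

drive_tool(steps=[{"fingers": 0,"tx": -0.1,"ty": -2.8,"tz": 0,"spin": -5.1},{"fingers": 0,"tx": -0.3,"ty": -2.8,"tz": 0,"spin": -5.1},{"fingers": 0,"tx": -0.6,"ty": -2.8,"tz": 0,"spin": -5.1},{"fingers": 0,"tx": -0.8,"ty": -2.7,"tz": 0,"spin": -5.1},{"fingers": 0,"tx": -1.0,"ty": -2.6,"tz": 0,"spin": -5.1},{"fingers": 0,"tx": -1.3,"ty": -2.5,"tz": 0,"spin": -5.1},{"fingers": 0,"tx": -1.5,"ty": -2.4,"tz": 0,"spin": -4},{"fingers": 0,"tx": 0,"ty": 0,"tz": 0,"spin": 0},{"fingers": 0,"tx": 0,"ty": 0,"tz": 0,"spin": 0},{"fingers": 0,"tx": 0,"ty": 0,"tz": 0,"spin": 0}])

```text
time: 17.62
ee_pos: [588.6, 53.2, 132.7]
tool_rot: [-3.008, 0.896, 0.002]
contact_force: [-0.2, 4.9, -0.9]
gripper_width: 12.0
gripper_force: 24.6
```

Run:
```python
from h import *
o=robot.observe();print(np.round(o['ee_pos'],1),o['gripper_width'],np.round(o['wrist_torque'],2),np.round(o['contact_force'],1),o['joint_positions'])
```

```text
[588.6  53.2 132.7] 12.022420388325868 [0.76 0.07 0.08] [-0.2  4.9 -0.9] [-0.02973974  0.36885244  1.62228722  0.00379159  1.15076427  2.11843727]
```

drive_tool(steps=[{"fingers": 0,"tx": -0.5,"ty": -0.9,"tz": 0,"spin": 0},{"fingers": 0,"tx": -0.5,"ty": -0.9,"tz": 0,"spin": 0},{"fingers": 0,"tx": 0,"ty": 0,"tz": 0,"spin": 0},{"fingers": 0,"tx": 0,"ty": 0,"tz": 0,"spin": 0},{"fingers": 0,"tx": 0,"ty": 0,"tz": 0,"spin": 0},{"fingers": 0,"tx": 0,"ty": 0,"tz": 0,"spin": 0},{"fingers": 0,"tx": 0,"ty": 0,"tz": 0,"spin": 0},{"fingers": 0,"tx": 0,"ty": 0,"tz": 0,"spin": 0},{"fingers": 0,"tx": 0,"ty": 0,"tz": 0,"spin": 0},{"fingers": 0,"tx": 0,"ty": 0,"tz": 0,"spin": 0}])

```text
time: 18.45
ee_pos: [588.5, 53.1, 132.7]
tool_rot: [-3.004, 0.895, 0.0]
contact_force: [0.8, 8.8, -2.3]
gripper_width: 11.3
gripper_force: 24.6
```

It's at the stop: the force rose without any motion. I'll release and back off.

drive_tool(steps=[{"fingers": 0.4,"tx": 0.5,"ty": 0.9,"tz": 0,"spin": 0},{"fingers": 0.4,"tx": 0,"ty": 0,"tz": 0,"spin": 0},{"fingers": 0.4,"tx": 0,"ty": 0,"tz": 0,"spin": 0},{"fingers": 0.4,"tx": 0,"ty": 0,"tz": 0,"spin": 0},{"fingers": 0.4,"tx": 0,"ty": 0,"tz": 0,"spin": 0},{"fingers": 0.4,"tx": 0,"ty": 0,"tz": 10,"spin": 0},{"fingers": 0.4,"tx": 0,"ty": 0,"tz": 15,"spin": 0},{"fingers": 0.4,"tx": 0,"ty": 0,"tz": 20,"spin": 0},{"fingers": 0.4,"tx": 0,"ty": 0,"tz": 20,"spin": 0},{"fingers": 0.4,"tx": 0,"ty": 0,"tz": 10,"spin": 0}])

```text
time: 19.28
ee_pos: [589.6, 50.2, 210.9]
tool_rot: [-3.01, 0.896, -0.007]
contact_force: [0.3, -0.7, 0.1]
gripper_width: 34.5
gripper_force: 0.0
```

drive_tool(steps=[{"fingers": 0.4,"tx": 0,"ty": -10,"tz": 5,"spin": 0},{"fingers": 0.4,"tx": 0,"ty": -20,"tz": 0,"spin": 0},{"fingers": 0.4,"tx": 0,"ty": -25,"tz": 0,"spin": 0},{"fingers": 0.4,"tx": 0,"ty": -25,"tz": 0,"spin": 0},{"fingers": 0.4,"tx": 0,"ty": -25,"tz": 0,"spin": 0},{"fingers": 0.4,"tx": 0,"ty": -20,"tz": 0,"spin": 0},{"fingers": 0.4,"tx": 0,"ty": -10,"tz": 0,"spin": 0},{"fingers": 0.4,"tx": 0,"ty": 0,"tz": 0,"spin": 0},{"fingers": 0.4,"tx": 0,"ty": 0,"tz": 0,"spin": 0},{"fingers": 0.4,"tx": 0,"ty": 0,"tz": 0,"spin": 0}])

```text
time: 20.12
ee_pos: [588.0, -83.7, 212.3]
tool_rot: [-3.011, 0.895, 0.001]
contact_force: [-0.2, -0.4, -0.0]
gripper_width: 34.1
gripper_force: 0.0
```

Run:
```python
from m import *
for n in("top","scene"):
    c=capture(n); p,v,u=cloud(c); hsv=cv2.cvtColor(c["image"],cv2.COLOR_RGB2HSV)[v,u].astype(int)
    D=np.hypot(p[:,0]-563,p[:,1]-69)<60
    b=D&(p[:,2]>121)&(p[:,2]<131)&(hsv[:,1]>100)&(hsv[:,0]<40)&(hsv[:,0]>16); print(n," bar",bar(p[b]))
    b=D&(p[:,2]>146)&(p[:,2]<160)&(hsv[:,1]>150); print(" peg",bar(p[b]) if b.sum()>5 else 0)
    h=(np.hypot(p[:,0]-503,p[:,1]-107)<36)&(p[:,2]>143)&(p[:,2]<160)&(hsv[:,2]<90); print(" handle",bar(p[h]))
cv2.imwrite("pics/s5.png",cv2.resize(c["image"][150:300,270:450],(720,600),interpolation=cv2.INTER_CUBIC)[:,:,::-1])
```

```text
top  bar (array([554. ,  74.8]), np.float64(147.5), 107, array([555.1,  73.9]), array([12.9, 71.9]), 58)
 peg (array([589. ,  52.6]), np.float64(160.3), 20, array([589. ,  52.4]), array([10.8,  9.9]), 2)
 handle (array([502.8, 107.4]), np.float64(66.5), 69, array([503.1, 107.6]), array([46.1,  8.8]), 67)
scene  bar (array([551.4,  77.6]), np.float64(150.7), 132, array([555. ,  74.6]), array([14.2, 68.2]), 59)
 peg (array([591.8,  51.3]), np.float64(-149.9), 38, array([591.2,  51.9]), array([12.9, 12.2]), 16)
 handle (array([508.4, 108.7]), np.float64(68.1), 149, array([507.1, 108.5]), array([45.3, 17.6]), 74)
```

View pics/s5.png

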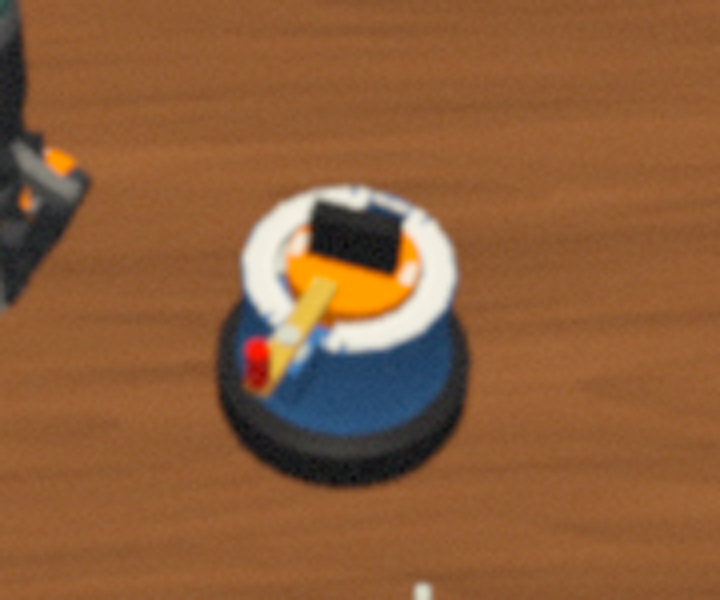

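The nose lies over the lid at (320,290) and the peg points outward at (257,360). The bar is at −32.5° and the lid is still locked.

```bash
python3 -c "
from station import robot
print(robot.sign_off())"
```

```text
the job is handed in; nothing more can be done
None
```

The lid is locked under the rim and the turnbutton is closed against its stop with its nose over the lid. I handed the job in after about 20 s of robot time; sign-off gave no verdict.

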